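# Raise the mill's guard window to the green mark

## Task

Gently push the clear guard window of the small milling machine up from beneath its lip, until the lip is level with the green collar on the post, and leave it standing there. Push only from below with the fingers: do not pinch the lip or press on its top, and leave the bottle, the spool and the spanner where they are.

Things in the scene. Friction and masses are not known exactly. Their poses are not given: they have to be found in the camera images.
- guard: Fixed mill and its window frame: base plate 300 x 450 x 30 mm, two 30 mm square posts, 620 mm tall, at y = +-195 mm, a clear window 350 wide, 270 tall between them. Origin on the bench in the plane of the posts' front faces, midway; x into the machine, y along the window, z up; turned up to 17 deg. A sill below the window, x = 9 to 21 mm, is 75 mm high; only the lip stands in front of x = 0.
- sash (a joint): How far the window has been raised, in m: 0 = lowest, 0.24 = top stop. It slides straight up; the lip's middle is then at 0.100 + this value above the work surface. It is counterweighted: a push of about 1 to 5 N moves it and it stays wherever it is left.
- lip (a point): Centre of the lip's cross-section, half way along it; guard's axes. The lip is a level bar along y at the window's foot, 470 long, 28 deep, 12 mm thick, grey, black on top, with orange ends outside the posts. It lies in front of the posts, its centre at guard x = -21 mm, front edge at -35; a web behind joins it to the window. Its underside is 6 mm below this point; free space beneath.
- green_mark: Green collar round one of the two posts (left or right), 36 x 36 mm and 24 mm tall, fixed: it marks the height wanted. Origin at its centre; z up.
- red_mark: Red collar of the same size round the other post, the mark for fully open; it plays no part in this job.
- glue: White glue bottle with a red cap, standing on the bench, 48 mm diameter, 120 mm tall, loose. Origin at the centre of its underside.
- spool: Small spool lying flat on the bench, 80 mm diameter, 40 mm tall, orange and yellow, loose. Origin at the centre of its underside.
- spanner: Steel spanner lying flat on the bench, about 180 mm long and under 10 mm high, loose; x along its length. Origin at its middle, underside.
Not all that is in view belongs to the job. Of the things like the glue, leave any that is orange or pink; of the rest the larger one is meant.

How it is judged:
By the outcome, as a careful person would: the job done as asked, in the order asked, and still so for the second after the job is handed in, with the robot touching nothing.
It also fails if it takes over 45 s, if anything falls off the work surface, if the arm or the gripper's body presses on something with over 40 N, if the wrist force passes 120 N, or if a joint passes its speed limit or range.

## Robot

A 7-joint arm with a two-finger parallel gripper is mounted at the origin on the work surface. World frame = base frame: x ahead of the robot, y to its left, z up, the work surface at z = 0. Lengths are in m, angles in rad, forces in N, time in s.
With the tool pointing down it reaches from about 0.425 to 0.925 m from the base axis. Payload 6.8 kg.
Tool frame: the origin (TCP) lies at the very end of the fingers, on their centre line; the grasp point (between the pads) lies 19 mm behind it; z points along the fingers, y is the line along which they close (so a half turn about z gives the same grasp; the last joint's range is limited). The gripper opens to 85 mm and grips with 20 to 120 N. Pads are 22 mm wide; open, the fingers measure 114 mm over their backs; the gripper's body (76 mm by 85 mm) begins 54 mm behind the grasp point. The pads swing forward as they close: fully open they stand 13 mm farther back than shut.
Start: joints at [-1.286, 0.477, 0.022, 1.555, -0.011, 1.109, -0.083], TCP at [0.258, 0.624, 0.231] pointing down, gripper open.
Joint ranges: [-2.96, 2.96], [-0.34, 2.1], [-1.41, 1.46], [0.24, 2.44], [-1.37, 4.51], [0.17, 1.92], [-2.96, 2.96]. Speed limits (rad/s): [2.39, 2.39, 3.14, 3.14, 3.14, 3.14, 3.14].

## Interface

Orientations are given as a unit quaternion [w, x, y, z].
In Python, from station import get_obs, read_camera, hand_in gives the robot as it stands.
- The arm moves only by the tool arm_command, never from a script. Its argument "commands" is one flat list of numbers, 7 for each row, row after row: the shift along the tool's x, y, z in m, then the turn, a rotation vector about the tool's x, y, z in degrees, then the opening, from 0 (shut) to 1 (fully open). In form: [tx, ty, tz, rx, ry, rz, fingers, tx, ty, tz, rx, ry, rz, fingers, ...]. A call has 1 to 8 rows; each row is the pose to reach, as a shift and turn from the pose commanded when the call began, along the tool's axes at that moment; what a row does not reach only later rows make up. A row lasts 1/10 s, in which the tool goes at most 50 mm and 8.59 degrees, less where a joint would pass 70% of its speed; a pose out of reach is approached as far as the arm can. A call with a gripper value outside its range is refused whole. The fingers move at their own pace and stop on an object; "force" is the grip in N (left out, the last holds). Time passes only in rows, so rows that repeat a pose let the fingers close. It gives the time, the measured TCP pose, the force, the opening and the grip force at its end, in the units of the state.
- get_obs(): the state, without advancing time (a new reading comes with each control period).
- read_camera(name): name is "scene" or "top" or "wrist"; returns a dict with "img" (480x640x3 uint8, red, green, blue), "camera_matrix" (3x3 intrinsics, pixels), "pose" (4x4, takes a point from camera to world coordinates). Camera axes: x right, y down, z forward; pixel columns grow to the right and rows downward; lengths in m; the calibration is good to about 2 mm. The wrist camera is an equidistant fisheye: a pixel r from the principal point sees the ray r / f radians off the axis. A picture is of the moment at which its call begins. There is no depth.
- hand_in(): hands the job in; it is judged then, once.
The state is a dict: "t": time; "q": joint angles; "joint_vel": joint speeds; "joint_torque": joint torques, N m; "eef_pos": TCP position; "tool_rot": TCP orientation; "contact_force": force on the tool from outside, world axes, zero at the start; "torque": the same for the moment, N m; "gripper_width": opening from 0.0 (shut) to 1.0 (fully open); "grasp_force": force on a finger pad.
Only numpy, scipy, OpenCV 4.12 (cv2) and the standard library are available. Lean on these libraries where they do the work, as an engineer would, in place of code of your own. Each camera call takes 0.05 s, during which the arm holds its last target. There are 200 camera calls.

## Working session

There is one attempt and no reset: what is moved stays moved. The work goes in short steps, Python scripts to look and compute and a tool call to move; the robot and the scene stay as the last step left them, time stands still between calls to the robot, and variables do not carry over. Pictures are saved under pics/ and viewed, at most 10 in all, crops included, and the job is handed in when it is done.

Besides the shell and the picture viewer there is one more tool, called after "Emit:" by a JSON object that holds its "op" and its "data", one argument or row to a line. arm_command: Moves the arm, as the interface text tells. Its arguments: {"type":"object","properties":{"commands":{"type":"array","items":{"type":"number"}},"force":{"type":"number"}},"required":["commands"]}

```bash
mkdir -p pics; cat > h.py <<'E'
import numpy as np, cv2
from station import get_obs, read_camera, hand_in
def ray(c,uv):
    K,P=np.array(c["camera_matrix"]),np.array(c["pose"])
    d=np.linalg.inv(K)@[uv[0],uv[1],1.]
    return P[:3,3],P[:3,:3]@d
def onz(c,uv,z):
    o,d=ray(c,uv); return o+d*(z-o[2])/d[2]
def proj(c,p):
    P=np.linalg.inv(np.array(c["pose"])); q=P[:3,:3]@p+P[:3,3]; q=np.array(c["camera_matrix"])@q; return q[:2]/q[2]
def tri(c1,u1,c2,u2):
    A=[];b=[]
    M=np.zeros((3,3));v=np.zeros(3)
    for c,u in((c1,u1),(c2,u2)):
        o,d=ray(c,u);d=d/np.linalg.norm(d);Q=np.eye(3)-np.outer(d,d);M+=Q;v+=Q@o
    return np.linalg.solve(M,v)
E
python3 - <<'E'
from h import *
import pickle
C={n:read_camera(n) for n in("scene","top")}
pickle.dump(C,open("c0.pkl","wb"))
for n in C: cv2.imwrite(f"pics/{n}0.png",C[n]["img"][:,:,::-1]); print(n,np.round(C[n]["pose"],3).tolist(),np.round(C[n]["camera_matrix"],1).tolist())
o=get_obs(); print(o["t"],o["eef_pos"],o["tool_rot"],o["gripper_width"])
E
```

```text
scene [[0.35, 0.551, -0.758, 1.501], [0.937, -0.222, 0.271, -0.304], [-0.019, -0.805, -0.594, 0.956], [0.0, 0.0, 0.0, 1.0]] [[555.5, 0.0, 318.4], [0.0, 555.5, 242.3], [0.0, 0.0, 1.0]]
top [[0.03, -0.998, 0.056, 0.477], [-0.999, -0.031, -0.021, 0.054], [0.023, -0.055, -0.998, 1.435], [0.0, 0.0, 0.0, 1.0]] [[447.7, 0.0, 316.1], [0.0, 447.7, 242.2], [0.0, 0.0, 1.0]]
0.1 [0.25813569 0.62307594 0.23040284] [-1.12591896e-04  1.95112857e-01  9.80780406e-01 -8.69504623e-04] 1.0002204604643072
```

View pics/scene0.png

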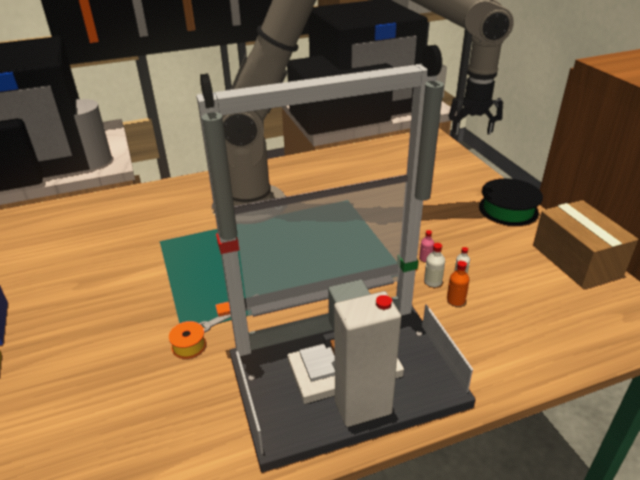

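View pics/top0.png

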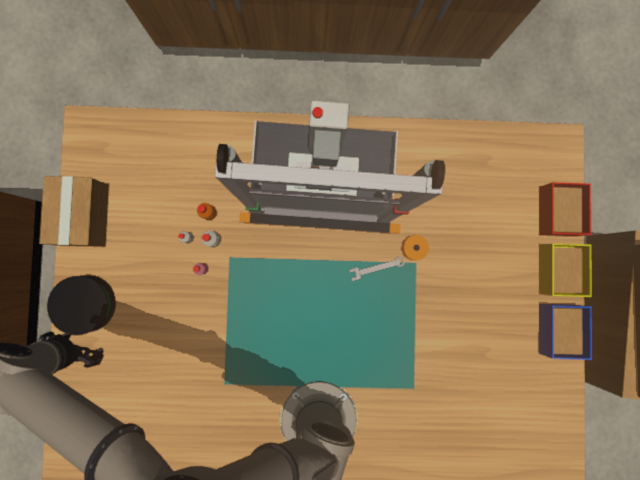

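The scene view looks from behind the machine. The green collar is at (409,265) in scene and (254,208) in top, and the red one is at (228,244) and (400,210). The lip's orange ends are at (245,216) and (395,228) in top. The glue candidates in top are white large (210,239), white small (184,237), orange (205,211) and pink (200,268). The larger white one fits the description. I'll confirm that in an enlarged crop.

```bash
python3 - <<'E'
from h import *
import pickle
C=pickle.load(open("c0.pkl","rb"))
for n in C:
    hsv=cv2.cvtColor(C[n]["img"],cv2.COLOR_RGB2HSV)
    for nm,lo,hi in(("green",(45,90,40),(75,255,255)),("red",(0,130,90),(5,255,255)),("red2",(174,120,90),(180,255,255)),("orange",(6,190,130),(18,255,255))):
        m=cv2.inRange(hsv,lo,hi); k,_,s,c=cv2.connectedComponentsWithStats(m)
        for i in range(1,k):
            if s[i,4]>=12: print(n,nm,s[i].tolist(),np.round(c[i],1).tolist())
a=cv2.resize(C["top"]["img"][190:290,170:430],None,fx=3,fy=3,interpolation=cv2.INTER_CUBIC)
b=cv2.resize(C["scene"]["img"][215:330,200:480],None,fx=780/280,fy=780/280*.9,interpolation=cv2.INTER_CUBIC)
cv2.imwrite("pics/crop1.png",np.vstack([a,cv2.resize(b,(780,295))])[:,:,::-1])
E
```

```text
scene green [486, 203, 48, 19, 528] [509.0, 213.4]
scene green [400, 259, 18, 13, 134] [408.0, 265.6]
scene green [602, 408, 38, 72, 812] [621.3, 446.0]
scene red [426, 231, 6, 8, 27] [428.3, 233.6]
scene red [216, 234, 23, 20, 225] [227.4, 245.3]
scene red [433, 243, 9, 9, 62] [437.0, 246.9]
scene red [462, 247, 6, 6, 27] [464.1, 249.9]
scene red [457, 261, 10, 9, 78] [461.3, 264.9]
scene red [376, 295, 17, 14, 186] [383.5, 301.4]
scene red2 [420, 236, 14, 25, 218] [426.3, 247.2]
scene orange [81, 0, 15, 41, 197] [88.2, 20.1]
scene orange [450, 270, 19, 36, 495] [459.3, 286.5]
scene orange [217, 303, 13, 12, 127] [222.9, 308.4]
scene orange [169, 322, 35, 37, 800] [185.6, 337.0]
top green [245, 204, 14, 6, 26] [253.6, 207.6]
top red [312, 107, 11, 11, 86] [317.3, 111.9]
top red [552, 183, 39, 52, 269] [574.5, 210.1]
top red [198, 205, 7, 7, 41] [201.0, 208.2]
top red [394, 206, 15, 8, 41] [399.0, 211.2]
top red [179, 234, 5, 5, 20] [180.9, 235.7]
top red [202, 234, 8, 7, 44] [205.5, 237.0]
top red [194, 266, 6, 6, 31] [196.1, 268.4]
top orange [197, 203, 15, 15, 118] [205.5, 210.8]
top orange [240, 213, 9, 9, 77] [244.2, 216.9]
top orange [391, 225, 8, 7, 33] [395.2, 227.7]
top orange [404, 236, 24, 23, 398] [415.6, 247.1]
```

View pics/crop1.png

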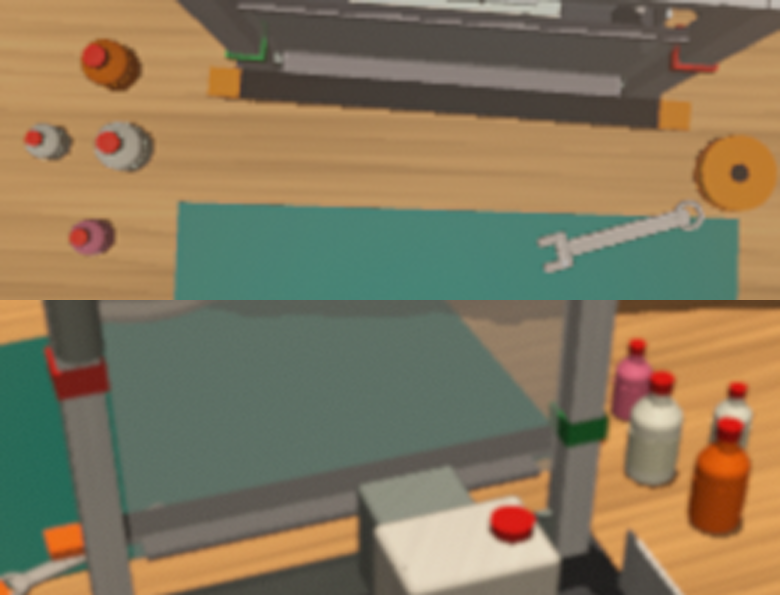

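The crop shows the large white bottle at top (211,239), so that is the glue. The small white, the orange and the pink ones are not meant. The spool is at (415,247) and the spanner runs from (352,273) to (402,262). Next I compute the guard pose, the lip height and the collar height.

```bash
cat >> h.py <<'E'
def axis_z(c,uv,xy):   # height where the pixel's ray passes nearest the vertical line xy
    o,d=ray(c,uv); A=np.array([[d@d,-d[2]],[d[2],-1]]); k=np.array([xy[0],xy[1],0.])-o
    s=np.linalg.solve(A,[k@d,k[2]]); p=o+s[0]*d
    return s[1],np.linalg.norm(p[:2]-xy)
E
python3 - <<'E'
from h import *
import pickle
C=pickle.load(open("c0.pkl","rb"));T,S=C["top"],C["scene"]
R=tri(T,(395.2,228.2),S,(222.9,308.4)); print("right end",R)
for z in (R[2],R[2]+.02,R[2]-.02):
    L=onz(T,(244.2,216.9),z); r=onz(T,(395.2,228.2),z); print(z,"len centroids (~0.445)",np.linalg.norm(L-r))
z=R[2]; f1,f2=onz(T,(250,222.3),z),onz(T,(389.3,232.7),z)
L=onz(T,(244.2,216.9),z);r=onz(T,(395.2,228.2),z)
ey=(L-r)[:2];ey/=np.linalg.norm(ey);e2=(f1-f2)[:2];e2/=np.linalg.norm(e2)
print("yaw deg",np.degrees(np.arctan2(-ey[0],ey[1])),np.degrees(np.arctan2(-e2[0],e2[1])))
ex=np.array([ey[1],-ey[0]]);mid=(L+r)[:2]/2;O=mid+.021*ex
print("lip mid",mid,"O",O,"front x_g",(f1[:2]-O)@ex,(f2[:2]-O)@ex)
for nm,uv,s in(("green",(408,265.6),1),("green bbox",(408.5,265),1),("red",(227.4,245.3),-1),("red bbox",(227,243.5),-1)):
    print(nm,axis_z(S,uv,O+.015*ex+s*.195*ey))
for nm,uv,h in(("glue cap",(205.5,237),.12),("orange cap",(201,208.2),.12),("pink cap",(196,268.4),.1),("smallwhite",(181,235.7),.1),("spool",(415.6,247.1),.04),("span1",(352,273),.005),("span2",(402,262),.005)):
    print(nm,onz(T,uv,h)[:2].round(3))
E
```

```text
right end [ 0.59866983 -0.20386814  0.13298691]
0.1329869099868869 len centroids (~0.445) 0.44240505995446044
0.15298690998688688 len centroids (~0.445) 0.43560912324124795
0.11298690998688689 len centroids (~0.445) 0.44920099666767294
yaw deg -2.445411310220268 -2.4472815298634565
lip mid [0.60801675 0.01676064] O [0.62899762 0.01586463] front x_g -0.03547306908745898 -0.03548638271684172
green (np.float64(0.16804717686801887), np.float64(0.002455140664985303))
green bbox (np.float64(0.16990938964228539), np.float64(0.003427601021620291))
red (np.float64(0.3218704330666151), np.float64(0.00019391146188142577))
red bbox (np.float64(0.3262159292547073), np.float64(0.0004553485127367106))
glue cap [0.556 0.35 ]
orange cap [0.64  0.367]
pink cap [0.463 0.379]
smallwhite [0.559 0.427]
spool [ 0.55  -0.288]
span1 [ 0.463 -0.094]
span2 [ 0.502 -0.254]
```

Emit:
{"op": "arm_command", "data": {
  "commands": [-0.034,-0.036,-0.01,0,-8,0,0,-0.068,-0.073,-0.02,0,-16,0,0,-0.1,-0.11,-0.03,0,-24,0,0,-0.135,-0.145,-0.04,0,-32,0,0,-0.17,-0.18,-0.05,0,-40,0,0,-0.205,-0.22,-0.06,0,-48,0,0,-0.24,-0.255,-0.065,0,-56,0,0,-0.27,-0.29,-0.07,0,-64,0,0]
}}

```text
t: 0.9
eef_pos: [0.3962, 0.2542, 0.3018]
tool_rot: [0.522, 0.165, 0.831, -0.102]
contact_force: [0.8, -1.1, -1.1]
gripper_width: 0.001
grasp_force: 0.0
```

```bash
cat > st.py <<'E'
from h import *
from scipy.spatial.transform import Rotation as Ro
o=get_obs(); R=Ro.from_quat(np.array(o["tool_rot"])[[1,2,3,0]]).as_matrix()
print("t",round(o["t"],2),"p",np.round(o["eef_pos"],4),"q",np.round(o["q"],3),"F",np.round(o["contact_force"],1),"w",round(o["gripper_width"],2))
print("R cols x",R[:,0].round(3),"y",R[:,1].round(3),"z",R[:,2].round(3))
import sys
if len(sys.argv)>3:
    g=np.array([float(v) for v in sys.argv[1:4]])
    print("shift tool",(R.T@(g-o["eef_pos"])).round(4))
    if len(sys.argv)>4:
        ps=np.radians(float(sys.argv[4])); z=np.array([np.cos(ps),np.sin(ps),0]); y=np.array([-np.sin(ps),np.cos(ps),0]); D=np.c_[np.cross(y,z),y,z]
        print("rotvec deg",np.degrees(Ro.from_matrix(R.T@D).as_rotvec()).round(1))
E
python3 st.py 0.48 0.10 0.22 -22.5
```

```text
t 0.9 p [0.3962 0.2542 0.3018] q [-1.627  0.176  0.244  2.329  1.109  1.3   -0.91 ] F [ 0.8 -1.1 -1.1] w 0.0
R cols x [-0.401  0.167 -0.901] y [0.38  0.925 0.002] z [ 0.833 -0.342 -0.435]
shift tool [ 0.0142 -0.1109  0.1581]
rotvec deg [  0.2 -25.8  -0.1]
```

Emit:
{"op": "arm_command", "data": {
  "commands": [0.003,-0.02,0.03,0,-5,0,0,0.006,-0.04,0.06,0,-10,0,0,0.009,-0.06,0.09,0,-15,0,0,0.012,-0.085,0.12,0,-20,0,0,0.014,-0.11,0.158,0,-26,0,0,0.014,-0.11,0.158,0,-26,0,0]
}}

```text
t: 1.5
eef_pos: [0.4691, 0.1735, 0.2494]
tool_rot: [0.686, 0.143, 0.698, -0.147]
contact_force: [2.2, 1.2, -0.1]
gripper_width: 0.002
grasp_force: 0.0
```

```bash
python3 st.py 0.49 0.09 0.10 -22.5; python3 - <<'E'
from h import *
c=read_camera("wrist"); cv2.imwrite("pics/w1.png",c["img"][:,:,::-1]); print(np.round(c["pose"],3).tolist(),c["camera_matrix"])
E
```

```text
t 1.5 p [0.4691 0.1735 0.2494] q [-0.776  0.676 -0.531  2.431  1.553  1.883 -1.467] F [ 2.2  1.2 -0.1] w 0.0
R cols x [-0.017 -0.003 -1.   ] y [ 0.402  0.915 -0.009] z [ 0.915 -0.402 -0.014]
shift tool [ 0.1493 -0.0667  0.0548]
rotvec deg [-1.2 -0.8  0.5]
[[0.402, -0.266, 0.876, 0.336], [0.916, 0.127, -0.382, 0.231], [-0.01, 0.955, 0.295, 0.172], [0.0, 0.0, 0.0, 1.0]] [[371.64829954   0.         320.34939682]
 [  0.         371.64829954 239.59983644]
 [  0.           0.           1.        ]]
```

View pics/w1.png

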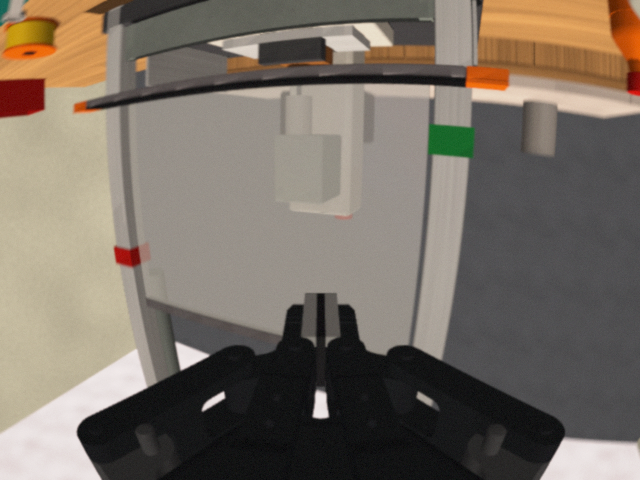

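The wrist view is upside down. It shows the green collar at (451,140), the red one at (128,257), the lip as a bar near row 75 and its left orange end at (487,78), all from the front. I'll measure heights here too.

```bash
cat >> h.py <<'E'
_ray=ray
def ray(c,uv):
    K,P=np.array(c["camera_matrix"]),np.array(c["pose"])
    if not c.get("fish"): return _ray(c,uv)
    v=np.array([uv[0]-K[0,2],uv[1]-K[1,2]])/K[0,0]; t=np.linalg.norm(v)
    d=np.r_[np.sin(t)*v/t,np.cos(t)]
    return P[:3,3],P[:3,:3]@d
def wrist(name=None):
    c=read_camera("wrist"); c["fish"]=1
    if name: cv2.imwrite(name,c["img"][:,:,::-1])
    return c
O=np.array([.629,.0159]);ex=np.array([.9991,-.0427]);ey=np.array([.0427,.9991])
def onplane(c,uv,xg):  # hit on the plane guard x = xg -> guard y, z
    o,d=ray(c,uv); k=(xg-(o[:2]-O)@ex)/(d[:2]@ex); p=o+k*d; return np.round([(p[:2]-O)@ey,p[2]],4)
def heights(c):
    hsv=cv2.cvtColor(c["img"],cv2.COLOR_RGB2HSV)
    for nm,lo,hi,xg in(("green",(45,90,40),(80,255,255),-.003),("red",(0,130,80),(5,255,255),-.003),("orange",(6,190,130),(18,255,255),-.035)):
        m=cv2.inRange(hsv,lo,hi); k,_,s,ce=cv2.connectedComponentsWithStats(m)
        for i in range(1,k):
            x,y,w,h,a=s[i]
            if a>100:
                print(nm,s[i].tolist(),"bottomrow/centre/toprow yz:",[onplane(c,(ce[i][0],r),xg).tolist() for r in(y-.5,y+h/2-.5,y+h-.5)])
E
python3 - <<'E'
from h import *
c=wrist(); heights(c)
E
python3 st.py 0.53 0.07 0.15 -22.5
```

```text
green [444, 148, 48, 37, 1341] bottomrow/centre/toprow yz: [[0.1938, 0.1622], [0.1951, 0.1765], [0.1965, 0.1909]]
red [0, 79, 50, 39, 1676] bottomrow/centre/toprow yz: [[-0.5117, 0.036], [-0.5092, 0.0729], [-0.5092, 0.1091]]
red [120, 256, 27, 21, 427] bottomrow/centre/toprow yz: [[-0.1855, 0.3137], [-0.1885, 0.3289], [-0.1918, 0.3447]]
orange [8, 47, 55, 16, 644] bottomrow/centre/toprow yz: [[-0.4, 0.0031], [-0.3976, 0.0168], [-0.3955, 0.0303]]
orange [632, 55, 8, 22, 103] bottomrow/centre/toprow yz: [[0.3172, 0.0757], [0.3171, 0.0839], [0.317, 0.092]]
orange [485, 95, 44, 22, 733] bottomrow/centre/toprow yz: [[0.2193, 0.1217], [0.2197, 0.1293], [0.2201, 0.1369]]
orange [81, 110, 13, 9, 102] bottomrow/centre/toprow yz: [[-0.2244, 0.1236], [-0.2245, 0.1292], [-0.2245, 0.1348]]
t 1.6 p [0.4704 0.1632 0.2356] q [-0.766  0.705 -0.524  2.435  1.55   1.878 -1.467] F [-0.5 -0.8  0.1] w -0.0
R cols x [-0.041 -0.028 -0.999] y [ 0.417  0.908 -0.042] z [ 0.908 -0.418 -0.025]
shift tool [ 0.0856 -0.0562  0.0953]
rotvec deg [-2.2 -1.5  2.4]
```

Emit:
{"op": "arm_command", "data": {
  "commands": [0.015,-0.012,0.015,0,0,0,0,0.03,-0.024,0.03,-1,-1,1,0,0.045,-0.036,0.045,-2,-1,2,0,0.06,-0.048,0.055,-2,-1,2,0,0.075,-0.06,0.068,-2,-1,2,0,0.087,-0.068,0.068,-2,-1,2,0,0.087,-0.068,0.068,-2,-1,2,0,0.087,-0.068,0.068,-2,-1,2,0]
}}

```text
t: 2.4
eef_pos: [0.5236, 0.1049, 0.15]
tool_rot: [0.697, 0.149, 0.688, -0.139]
contact_force: [0.7, 0.6, 0.2]
gripper_width: 0.003
grasp_force: 0.0
```

```bash
python3 - <<'E'
from h import *
c=wrist(); heights(c)
E
python3 st.py 0.51 0.07 0.098 -22.5
```

```text
green [500, 258, 57, 55, 1838] bottomrow/centre/toprow yz: [[0.1894, 0.1527], [0.1931, 0.1724], [0.1976, 0.1934]]
red [0, 126, 34, 34, 898] bottomrow/centre/toprow yz: [[-0.4262, 0.0309], [-0.4323, 0.0557], [-0.4402, 0.0809]]
red [130, 343, 32, 24, 446] bottomrow/centre/toprow yz: [[-0.1804, 0.3081], [-0.1873, 0.328], [-0.1949, 0.3495]]
orange [0, 120, 34, 13, 242] bottomrow/centre/toprow yz: [[-0.3568, 0.0275], [-0.3585, 0.0357], [-0.3605, 0.044]]
orange [64, 191, 26, 15, 175] bottomrow/centre/toprow yz: [[-0.2158, 0.1196], [-0.2182, 0.1276], [-0.2208, 0.1357]]
orange [562, 223, 53, 36, 1326] bottomrow/centre/toprow yz: [[0.2179, 0.1169], [0.22, 0.1273], [0.2225, 0.1381]]
t 2.45 p [0.5236 0.105  0.1502] q [-0.667  0.96  -0.353  2.435  1.799  1.915 -1.731] F [ 0.4 -0.3  0.4] w 0.0
R cols x [ 0.016  0.012 -1.   ] y [0.397 0.917 0.017] z [ 0.917 -0.398  0.01 ]
shift tool [ 0.0515 -0.0385  0.0009]
rotvec deg [-0.9  0.6 -1. ]
```

Emit:
{"op": "arm_command", "data": {
  "commands": [0.01,-0.01,0,0,0,0,0,0.02,-0.02,0,-1,0.6,-1,0,0.03,-0.025,0,-1,0.6,-1,0,0.04,-0.025,0,-1,0.6,-1,0,0.052,-0.025,0,-1,0.6,-1,0,0.052,-0.025,0,-1,0.6,-1,0,0.052,-0.025,0,-1,0.6,-1,0]
}}

```text
t: 3.15
eef_pos: [0.5161, 0.0839, 0.0958]
tool_rot: [0.694, 0.138, 0.693, -0.139]
contact_force: [1.1, 0.0, 0.3]
gripper_width: -0.001
grasp_force: 0.0
```

```bash
python3 - <<'E'
from h import *
c=wrist("pics/w2.png"); heights(c)
E
python3 st.py 0.595 0.07 0.100 -22.5
```

```text
green [507, 330, 52, 45, 1352] bottomrow/centre/toprow yz: [[0.1874, 0.1536], [0.1927, 0.1733], [0.1988, 0.1946]]
red [0, 169, 38, 14, 196] bottomrow/centre/toprow yz: [[-0.4556, 0.0454], [-0.459, 0.056], [-0.4628, 0.0667]]
orange [3, 131, 35, 10, 121] bottomrow/centre/toprow yz: [[-0.354, -0.0053], [-0.3551, 0.0009], [-0.3563, 0.0071]]
orange [0, 162, 47, 15, 244] bottomrow/centre/toprow yz: [[-0.3696, 0.033], [-0.3724, 0.0426], [-0.3755, 0.0523]]
orange [83, 237, 30, 19, 276] bottomrow/centre/toprow yz: [[-0.2106, 0.1155], [-0.2138, 0.1261], [-0.2173, 0.137]]
orange [567, 302, 46, 37, 1222] bottomrow/centre/toprow yz: [[0.2145, 0.1118], [0.2187, 0.1249], [0.2233, 0.1386]]
t 3.2 p [0.5162 0.0838 0.0959] q [-0.704  1.11  -0.269  2.435  1.821  1.915 -1.873] F [ 0.3 -0.  -0.1] w -0.01
R cols x [ 0.001 -0.001 -1.   ] y [ 0.384  0.923 -0.   ] z [ 0.923 -0.384  0.001]
shift tool [-0.004   0.0175  0.0781]
rotvec deg [-0.1  0.1  0. ]
```

View pics/w2.png

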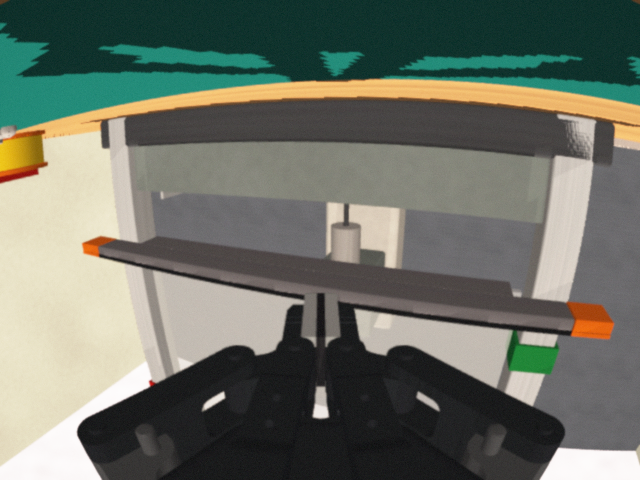

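The view shows the lip's underside running from (97,245) to (590,320), with the fingertip at (320,293) just in front of it and lower. The green collar is at (533,351). Next I slide in under the lip.

Emit:
{"op": "arm_command", "data": {
  "commands": [-0.003,0.004,0.014,0,0,0,0,-0.004,0.008,0.028,0,0,0,0,-0.004,0.011,0.042,0,0,0,0,-0.004,0.015,0.056,0,0,0,0,-0.004,0.018,0.07,0,0,0,0,-0.004,0.022,0.084,0,0,0,0,-0.004,0.025,0.096,0,0,0,0,-0.004,0.025,0.096,0,0,0,0]
}}

```text
t: 4.0
eef_pos: [0.6155, 0.0689, 0.1002]
tool_rot: [0.694, 0.139, 0.692, -0.139]
contact_force: [0.1, 0.3, -0.3]
gripper_width: 0.001
grasp_force: 0.0
```

```bash
python3 - <<'E'
from h import *
c=wrist("pics/w3.png"); heights(c)
# green collar corners
hsv=cv2.cvtColor(c["img"],cv2.COLOR_RGB2HSV); m=cv2.inRange(hsv,(45,90,40),(80,255,255))
k=max(cv2.findContours(m,0,1)[0],key=cv2.contourArea); print([(p[0].tolist(),onplane(c,p[0],-.003).tolist()) for p in cv2.approxPolyDP(k,3,True)])
E
python3 st.py 0.615 0.07 0.11 -22.5
```

```text
green [548, 442, 59, 26, 1161] bottomrow/centre/toprow yz: [[0.1961, 0.1713], [0.201, 0.1823], [0.2064, 0.1941]]
orange [7, 264, 34, 27, 347] bottomrow/centre/toprow yz: [[-0.1968, 0.1101], [-0.2053, 0.1235], [-0.215, 0.138]]
[([548, 466], [0.1869, 0.1935]), ([590, 467], [0.2159, 0.1935]), ([606, 443], [0.2166, 0.1721]), ([561, 442], [0.1866, 0.1722])]
t 4.05 p [0.6146 0.0691 0.0998] q [-0.605  1.038 -0.127  2.315  2.052  1.767 -1.702] F [-0.7  0.9 -0.4] w 0.0
R cols x [ 0.001 -0.001 -1.   ] y [ 0.385  0.923 -0.   ] z [ 0.923 -0.385  0.001]
shift tool [-0.0102  0.001  -0.    ]
rotvec deg [-0.2  0.1  0. ]
```

View pics/w3.png

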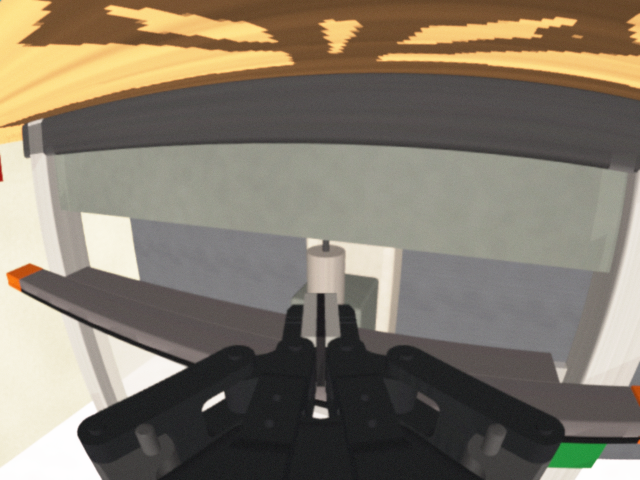

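The fingertips are under the lip, with the lip bar at rows 270–440 and the collar top at (575,466) just beyond it. Next I push up slowly, stopping short of the mark.

Emit:
{"op": "arm_command", "data": {
  "commands": [-0.004,0,0,0,0,0,0,-0.008,0,0,0,0,0,0,-0.011,0,0,0,0,0,0,-0.014,0,0,0,0,0,0,-0.017,0,0,0,0,0,0,-0.02,0,0,0,0,0,0,-0.024,0,0,0,0,0,0,-0.028,0,0,0,0,0,0]
}}

```text
t: 4.85
eef_pos: [0.6142, 0.0696, 0.1274]
tool_rot: [0.693, 0.138, 0.694, -0.139]
contact_force: [-1.8, 1.4, -2.3]
gripper_width: 0.002
grasp_force: 1.3
```

```bash
python3 - <<'E'
from h import *
import pickle
C={"scene":read_camera("scene"),"top":read_camera("top")};pickle.dump(C,open("c1.pkl","wb"))
for n in ("scene","top"):
    c=C[n]; hsv=cv2.cvtColor(c["img"],cv2.COLOR_RGB2HSV)
    for nm,lo,hi in(("green",(45,90,40),(75,255,255)),("orange",(6,190,130),(18,255,255))):
        m=cv2.inRange(hsv,lo,hi); k,_,s,ce=cv2.connectedComponentsWithStats(m)
        for i in range(1,k):
            if s[i,4]>=12: print(n,nm,s[i].tolist(),np.round(ce[i],1).tolist())
E
python3 st.py
```

```text
scene green [486, 203, 48, 19, 524] [508.9, 213.4]
scene green [400, 259, 18, 13, 135] [408.2, 265.5]
scene green [603, 408, 37, 72, 670] [623.1, 446.9]
scene orange [450, 271, 19, 34, 473] [459.5, 286.2]
scene orange [216, 298, 13, 13, 133] [222.1, 303.7]
scene orange [169, 322, 35, 37, 788] [185.4, 336.9]
top green [245, 204, 14, 6, 26] [253.6, 207.6]
top orange [197, 203, 15, 15, 119] [205.6, 210.8]
top orange [239, 212, 10, 10, 79] [243.3, 216.4]
top orange [392, 224, 8, 8, 38] [396.1, 227.1]
top orange [404, 236, 24, 23, 392] [415.8, 247.0]
t 4.95 p [0.6144 0.0695 0.1282] q [-0.606  0.967 -0.13   2.342  2.05   1.743 -1.665] F [ 0.1  0.7 -0.7] w 0.0
R cols x [ 0.001 -0.001 -1.   ] y [ 0.385  0.923 -0.001] z [ 0.923 -0.385  0.001]
```

```bash
python3 - <<'E'
from h import *
import pickle
S=pickle.load(open("c1.pkl","rb"))["scene"]
a=O-.021*ex-.2225*ey; g=O+.015*ex+.195*ey; r=O+.015*ex-.195*ey
print("lip before/after",axis_z(S,(222.9,308.4),a),axis_z(S,(222.1,303.7),a)); print("green",axis_z(S,(408.2,265.5),g))
# predicted pixel rows of the collar's corners for z=.168 and .175, against the mask's corners
hsv=cv2.cvtColor(S["img"],cv2.COLOR_RGB2HSV); m=cv2.inRange(hsv,(40,60,25),(85,255,255)); m[:, :390]=0; m[:,425:]=0; m[:250]=0; m[280:]=0
k=max(cv2.findContours(m,0,1)[0],key=cv2.contourArea); print(cv2.boundingRect(k),cv2.approxPolyDP(k,2,True)[:,0].tolist(),cv2.moments(m,True)["m01"]/cv2.moments(m,True)["m00"])
for z in(.168,.175): print(z,[proj(S,np.r_[g+sx*.018*ex+sy*.018*ey,z+sz*.012]).round(1).tolist() for sx,sy,sz in((1,1,1),(1,-1,1),(1,-1,-1),(1,1,-1),(-1,-1,1),(-1,1,1))])
E
```

```text
lip before/after (np.float64(0.13290132479076938), np.float64(0.0020101413692789638)) (np.float64(0.1466492574467382), np.float64(0.0019529984138018162))
green (np.float64(0.16838342237001833), np.float64(0.002838864495982194))
(400, 258, 18, 14) [[400, 258], [400, 267], [403, 271], [416, 267], [416, 260], [405, 263]] 265.19879518072287
0.168 [[418.2, 264.4], [403.4, 267.8], [402.6, 276.2], [417.3, 272.7], [396.6, 258.3], [411.1, 255.0]]
0.175 [[418.5, 261.9], [403.6, 265.3], [402.9, 273.7], [417.6, 270.3], [396.8, 255.8], [411.4, 252.6]]
```

Emit:
{"op": "arm_command", "data": {
  "commands": [-0.003,0,0,0,0,0,0,-0.006,0,0,0,0,0,0,-0.009,0,0,0,0,0,0,-0.012,0,0,0,0,0,0,-0.015,0,0,0,0,0,0,-0.018,0,0,0,0,0,0,-0.022,0,0,0,0,0,0,-0.022,0,0,0,0,0,0]
}}

```text
t: 5.75
eef_pos: [0.6144, 0.0694, 0.1503]
tool_rot: [0.694, 0.138, 0.693, -0.139]
contact_force: [-0.6, -0.9, 0.3]
gripper_width: -0.0
grasp_force: 0.0
```

```bash
python3 st.py
```

```text
t 5.75 p [0.6144 0.0694 0.1503] q [-0.606  0.911 -0.132  2.36   2.048  1.723 -1.633] F [-0.6 -0.9  0.3] w -0.0
R cols x [ 0.001 -0.001 -1.   ] y [ 0.385  0.923 -0.001] z [ 0.923 -0.385  0.002]
```

Emit:
{"op": "arm_command", "data": {
  "commands": [0.006,0,0,0,0,0,0,0.01,0,-0.025,0,0,0,0,0.01,0,-0.05,0,0,0,0,0.01,0,-0.075,0,0,0,0,-0.01,0,-0.095,0,0,0,0,-0.04,0,-0.1,0,0,0,0,-0.08,0,-0.1,0,0,0,0,-0.1,0,-0.1,0,0,0,0]
}}

```text
t: 6.55
eef_pos: [0.5356, 0.1224, 0.2506]
tool_rot: [0.693, 0.144, 0.692, -0.144]
contact_force: [-0.0, 0.4, -0.7]
gripper_width: -0.001
grasp_force: 0.0
```

Emit:
{"op": "arm_command", "data": {
  "commands": [0,0,0,0,0,0,0,0,0,0,0,0,0,0,0,0,0,0,0,0,0]
}}

```text
t: 6.85
eef_pos: [0.5354, 0.1215, 0.2475]
tool_rot: [0.692, 0.143, 0.693, -0.145]
contact_force: [0.5, 0.5, 0.5]
gripper_width: 0.003
grasp_force: 0.0
```

```bash
python3 st.py; python3 - <<'E'
from h import *
import pickle
c=wrist("pics/w4.png"); pickle.dump(c,open("w4.pkl","wb")); print("cam",c["pose"][:3,3]); heights(c)
hsv=cv2.cvtColor(c["img"],cv2.COLOR_RGB2HSV)
for nm,lo,hi,xg in(("green",(45,90,40),(80,255,255),-.003),("orange",(6,190,130),(18,255,255),-.035)):
    for k in cv2.findContours(cv2.inRange(hsv,lo,hi),0,1)[0]:
        if cv2.contourArea(k)>300: print(nm,[(p[0].tolist(),onplane(c,p[0],xg).tolist()) for p in cv2.approxPolyDP(k,2,True)])
E
```

```text
t 6.85 p [0.5354 0.1215 0.2475] q [-0.477  0.712 -0.595  2.435  1.826  1.915 -1.397] F [0.5 0.5 0.5] w 0.0
R cols x [-0.002 -0.002 -1.   ] y [ 0.399  0.917 -0.003] z [ 0.917 -0.399 -0.001]
cam [0.40282533 0.17857313 0.16842556]
green [494, 142, 64, 34, 1683] bottomrow/centre/toprow yz: [[0.1942, 0.1718], [0.195, 0.1819], [0.196, 0.1921]]
red [0, 76, 26, 41, 886] bottomrow/centre/toprow yz: [[-0.4034, 0.0598], [-0.4039, 0.09], [-0.4066, 0.1197]]
red [95, 271, 32, 25, 558] bottomrow/centre/toprow yz: [[-0.1816, 0.3129], [-0.1868, 0.3289], [-0.1925, 0.3459]]
orange [0, 32, 23, 20, 316] bottomrow/centre/toprow yz: [[-0.3423, 0.0123], [-0.34, 0.0267], [-0.3381, 0.0406]]
orange [559, 127, 52, 30, 1156] bottomrow/centre/toprow yz: [[0.221, 0.1593], [0.2216, 0.167], [0.2223, 0.1748]]
orange [43, 137, 13, 12, 114] bottomrow/centre/toprow yz: [[-0.2229, 0.1609], [-0.2239, 0.1671], [-0.2251, 0.1734]]
green [([496, 142], [0.1758, 0.1741]), ([494, 163], [0.1755, 0.1868]), ([498, 168], [0.1782, 0.1895]), ([555, 174], [0.2148, 0.1889]), ([557, 149], [0.2146, 0.1738])]
orange [([561, 127], [0.2074, 0.1615]), ([559, 148], [0.207, 0.1724]), ([609, 156], [0.2368, 0.1725]), ([609, 134], [0.2356, 0.161])]
```

View pics/w4.png

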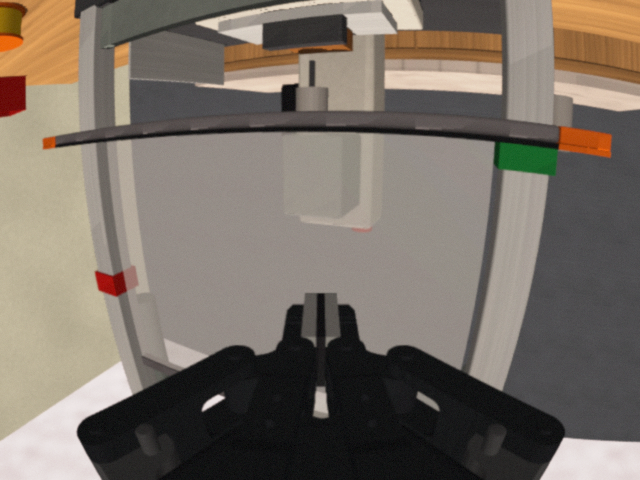

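The wrist view, now level with the lip, shows the left orange end at rows 127–156. Its front face is at z 0.161–0.1725, so the lip centre is 0.167. The green collar's top edge is at rows 168–174 (z 0.189), so its centre is about 0.177. The lip needs about 10 mm more.

Emit:
{"op": "arm_command", "data": {
  "commands": [0.02,0,0,0,0,0,0,0.045,0,0,0,0,0,0,0.07,0,0,0,0,0,0,0.095,0,0,0,0,0,0,0.11,0,0,0,0,0,0,0.11,0,0,0,0,0,0,0.11,0,0,0,0,0,0]
}}

```text
t: 7.6
eef_pos: [0.5351, 0.1219, 0.1379]
tool_rot: [0.692, 0.143, 0.693, -0.145]
contact_force: [-0.2, -0.5, 0.1]
gripper_width: 0.003
grasp_force: 0.0
```

```bash
python3 st.py 0.614 0.069 0.138 -22.6
```

```text
t 7.6 p [0.5351 0.1219 0.1379] q [-0.659  0.975 -0.363  2.386  1.818  1.907 -1.669] F [-0.2 -0.5  0.1] w 0.0
R cols x [-0.002 -0.003 -1.   ] y [ 0.398  0.917 -0.003] z [ 0.917 -0.398 -0.001]
shift tool [-0.0001 -0.0171  0.0934]
rotvec deg [-0.8 -0.   0.2]
```

Emit:
{"op": "arm_command", "data": {
  "commands": [0,-0.004,0.016,0,0,0,0,0,-0.007,0.032,0,0,0,0,0,-0.01,0.048,0,0,0,0,0,-0.013,0.064,0,0,0,0,0,-0.016,0.08,0,0,0,0,0,-0.017,0.093,0,0,0,0,0,-0.017,0.093,0,0,0,0]
}}

```text
t: 8.3
eef_pos: [0.6146, 0.0674, 0.1399]
tool_rot: [0.693, 0.145, 0.692, -0.145]
contact_force: [0.7, -0.3, 0.4]
gripper_width: -0.002
grasp_force: 0.0
```

```bash
python3 st.py 0.614 0.069 0.160
```

```text
t 8.3 p [0.6146 0.0674 0.1399] q [-0.526  0.941 -0.221  2.339  2.057  1.789 -1.597] F [ 0.7 -0.3  0.4] w -0.0
R cols x [ 0.001 -0.001 -1.   ] y [ 0.401  0.916 -0.   ] z [ 0.916 -0.401  0.002]
shift tool [-0.0201  0.0012 -0.0011]
```

Emit:
{"op": "arm_command", "data": {
  "commands": [-0.004,0,0,0,0,0,0,-0.008,0,0,0,0,0,0,-0.011,0,0,0,0,0,0,-0.014,0,0,0,0,0,0,-0.016,0,0,0,0,0,0,-0.018,0,0,0,0,0,0,-0.02,0,0,0,0,0,0,-0.02,0,0,0,0,0,0]
}}

```text
t: 9.1
eef_pos: [0.6139, 0.0692, 0.1586]
tool_rot: [0.692, 0.144, 0.693, -0.144]
contact_force: [-1.2, -0.3, -1.5]
gripper_width: -0.0
grasp_force: 0.7
```

```bash
python3 st.py; python3 - <<'E'
from h import *
S=read_camera("scene"); print(get_obs()["eef_pos"])
hsv=cv2.cvtColor(S["img"],cv2.COLOR_RGB2HSV); m=cv2.inRange(hsv,(6,190,130),(18,255,255)); m[:,:200]=0; m[:,300:]=0
M=cv2.moments(m,True); uv=(M["m10"]/M["m00"],M["m01"]/M["m00"]); print(uv,axis_z(S,uv,O-.021*ex-.2225*ey))
E
```

```text
t 9.1 p [0.6139 0.0692 0.1586] q [-0.527  0.891 -0.227  2.354  2.053  1.768 -1.568] F [-1.2 -0.3 -1.5] w -0.0
R cols x [-0.001 -0.001 -1.   ] y [ 0.398  0.917 -0.001] z [ 0.917 -0.398 -0.001]
[0.61395966 0.06914465 0.15858412]
(215.18032786885246, 303.37704918032784) (np.float64(0.15121405196650287), np.float64(0.012260638783380084))
```

Emit:
{"op": "arm_command", "data": {
  "commands": [-0.001,0,0,0,0,0,0,-0.0015,0,0,0,0,0,0,-0.0015,0,0,0,0,0,0]
}}

```text
t: 9.45
eef_pos: [0.614, 0.0691, 0.1599]
tool_rot: [0.692, 0.144, 0.693, -0.144]
contact_force: [-0.3, 1.5, -2.4]
gripper_width: 0.004
grasp_force: 1.1
```

Emit:
{"op": "arm_command", "data": {
  "commands": [0.006,0,0,0,0,0,0,0.01,0,-0.025,0,0,0,0,0.01,0,-0.05,0,0,0,0,0.01,0,-0.075,0,0,0,0,-0.01,0,-0.095,0,0,0,0,-0.04,0,-0.1,0,0,0,0,-0.08,0,-0.1,0,0,0,0,-0.09,0,-0.1,0,0,0,0]
}}

```text
t: 10.25
eef_pos: [0.5329, 0.1199, 0.2524]
tool_rot: [0.692, 0.149, 0.691, -0.148]
contact_force: [-0.5, -0.1, 0.6]
gripper_width: 0.001
grasp_force: 0.0
```

Emit:
{"op": "arm_command", "data": {
  "commands": [0,0,0,0,0,0,0,0,0,0,0,0,0,0,0,0,0,0,0,0,0]
}}

```text
t: 10.55
eef_pos: [0.5326, 0.1194, 0.2484]
tool_rot: [0.691, 0.147, 0.692, -0.149]
contact_force: [0.7, -0.1, -1.3]
gripper_width: 0.004
grasp_force: 0.0
```

```bash
python3 st.py; python3 - <<'E'
from h import *
c=wrist("pics/w5.png"); print("cam",c["pose"][:3,3])
hsv=cv2.cvtColor(c["img"],cv2.COLOR_RGB2HSV)
for nm,lo,hi,xg in(("green",(45,90,40),(80,255,255),-.003),("orange",(6,190,130),(18,255,255),-.035)):
    for k in cv2.findContours(cv2.inRange(hsv,lo,hi),0,1)[0]:
        if cv2.contourArea(k)>60: print(nm,[(p[0].tolist(),onplane(c,p[0],xg).tolist()) for p in cv2.approxPolyDP(k,2,True)])
E
```

```text
t 10.55 p [0.5326 0.1194 0.2484] q [-0.482  0.708 -0.595  2.435  1.808  1.915 -1.4  ] F [ 0.7 -0.1 -1.3] w 0.0
R cols x [-0.003 -0.002 -1.   ] y [ 0.41   0.912 -0.003] z [ 0.912 -0.41  -0.002]
cam [0.40058807 0.17796573 0.16942547]
green [([500, 160], [0.1758, 0.1855]), ([503, 167], [0.178, 0.1896]), ([560, 173], [0.2149, 0.1888]), ([560, 166], [0.2145, 0.1846])]
green [([501, 129], [0.1752, 0.1667]), ([501, 134], [0.1754, 0.1698]), ([562, 142], [0.2144, 0.17]), ([562, 135], [0.2141, 0.1658])]
orange [([564, 145], [0.2071, 0.1713]), ([562, 166], [0.207, 0.1824]), ([612, 173], [0.2372, 0.182]), ([612, 152], [0.2358, 0.171])]
orange [([61, 145], [-0.2117, 0.1724]), ([51, 146], [-0.2357, 0.172]), ([51, 155], [-0.2376, 0.1817]), ([61, 154], [-0.2133, 0.1817])]
orange [([0, 51], [-0.4012, 0.0249]), ([22, 46], [-0.315, 0.0411]), ([29, 38], [-0.2933, 0.0368]), ([12, 34], [-0.3542, 0.0137]), ([10, 31], [-0.363, 0.0068]), ([0, 31], [-0.4067, -0.0067]), ([0, 41], [-0.4036, 0.0093]), ([6, 43], [-0.3765, 0.02]), ([0, 47], [-0.4021, 0.0187])]
```

View pics/w5.png

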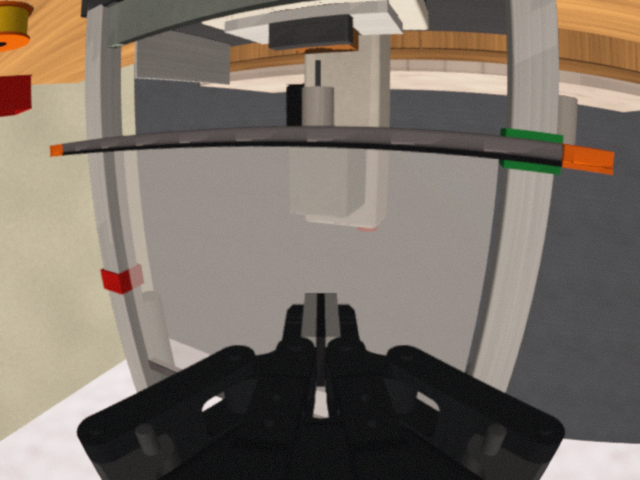

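The lip now crosses the green collar centrally, with green showing above and below it at (531,132) and (531,168). The collar centre is at z 0.1777 and the lip at z 0.177. The robot is clear of everything, so I'm handing in.

```bash
python3 -c "
from station import hand_in
print(hand_in())"
```

```text
the job is handed in; nothing more can be done
None
```

I pushed the window up from below until its lip was level with the green collar (lip about 0.177 m, collar about 0.178 m, by the wrist camera), backed the fingers clear without going near the bottle, spool or spanner, and handed the job in at about 10.6 s.

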